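# Sort the slip syringes

### The job

Sort the three slip syringes on the ware board by their orange plungers: seat the two whose plungers are pulled out in the two slots of the green cradle, one in each, barrel right down and centred across both combs, with the nozzles pointing away from the robot, and lay the one whose plunger is pushed in flat on the floor of the blue wash tray. Leave every plunger set as it is, and do not disturb the jar, the mug or the lid.

Things in the scene. Friction and masses are not known exactly. Their poses are not given: they have to be found in the camera images.
- syringe_a_mid (a point): white slip syringe on its side; point: on the axis at the barrel's middle, 17 mm above what it lies on. x along the barrel to the nozzle, y sideways. Barrel 34 mm diameter, x -55 to +55 mm, to be gripped at its middle; black-capped nozzle to +85 mm; tail flange 4 mm thick, 46 (y) x 34 mm; orange plunger out of the tail. About 80 g. All three look alike but for the plunger
- syringe_b_mid (a point): another slip syringe, same shape, point and axes as syringe_a_mid
- syringe_c_mid (a point): another slip syringe, same shape, point and axes as syringe_a_mid
- syringe_a_plunger (a joint): how far syringe_a's orange plunger is pulled out: 0 m fully pushed in, 0.080 m fully out; at the start either below 0.006 m (pushed in) or 0.055 to 0.070 m (pulled out). Its 30 mm thumb disc has its outer face 63 mm + this value behind the barrel's middle. It slides stiffly: about 5 N moves it
- syringe_b_plunger (a joint): how far syringe_b's orange plunger is pulled out: 0 m fully pushed in, 0.080 m fully out; at the start either below 0.006 m (pushed in) or 0.055 to 0.070 m (pulled out). Its 30 mm thumb disc has its outer face 63 mm + this value behind the barrel's middle. It slides stiffly: about 5 N moves it
- syringe_c_plunger (a joint): how far syringe_c's orange plunger is pulled out: 0 m fully pushed in, 0.080 m fully out; at the start either below 0.006 m (pushed in) or 0.055 to 0.070 m (pulled out). Its 30 mm thumb disc has its outer face 63 mm + this value behind the barrel's middle. It slides stiffly: about 5 N moves it
- syringe_a_nozzle (a point): tip of that syringe's black nozzle cap, on the axis, 85 mm ahead of the barrel's middle
- syringe_b_nozzle (a point): tip of that syringe's black nozzle cap, on the axis, 85 mm ahead of the barrel's middle
- syringe_c_nozzle (a point): tip of that syringe's black nozzle cap, on the axis, 85 mm ahead of the barrel's middle
- ware_board: dark wooden board, 260 x 350 x 12 mm, fixed on the table, on which the syringes lie at the start; origin at the centre of its underside
- cradle: fixed green two-slot syringe cradle; origin: centre of its underside; +x faces away from the robot (nozzle side). Base 110 (x) x 180 (y) x 8 mm; two upright combs 8 mm thick across x = -32 and +32 mm, 56 mm clear between them for fingers. Each has two U slots 40 mm wide, floors 30 mm above the table; pickets straight to 52 mm, then roof-shaped to a peak at 72 mm (middle) or 62 mm (ends)
- slot_left (a point): middle of the cradle's slot on its +y side (y = +40 mm), where the barrel's middle lies once seated: 47 mm above the table, 39 mm above the base plate; axes as the cradle's, x along the seated barrel, towards the nozzle
- slot_right (a point): the same for the slot on the -y side (y = -40 mm)
- wash_tray: fixed blue open wash tray, outside 230 (x) x 150 (y) x 40 mm high, walls and floor 5 mm thick; origin at the centre of its underside
- glaze_jar: bystander: blue glaze jar, 64 mm diameter, 65 mm tall, origin at its foot
- mug: bystander: white mug, 76 mm diameter, 85 mm tall, origin at its foot
- jar_lid: bystander: terracotta-coloured lid, 72 mm diameter, 12 mm thick, origin at its underside
Mind the look-alikes: they are no part of the job. Leave any brown or turquoise look-alike of the part that bears syringe_a_mid alone.

How it is judged:
At the end, for the whole second after the job is handed in: A pulled-out syringe at rest in each slot: its middle within 22 mm along, 8 mm across, 6 mm in height of the slot's point, 0.12 rad, nozzle to cradle +x. The pushed-in one at rest, level to 0.1 rad, its middle within 100 (x), 65 mm (y) of the tray's centre, 12-36 mm above its underside (((value of joint each of syringe_a_plunger, syringe_b_plunger above 0.045 m and value of joint syringe_c_plunger below 0.016 m and (x of syringe_a_mid in the frame of slot_left between -0.022 and 0.022 m and y of syringe_a_mid in the frame of slot_left between -0.008 and 0.008 m and z of syringe_a_mid in the frame of slot_left between -0.006 and 0.006 m and x of syringe_a_nozzle in the frame of slot_left above 0.05 m and angle between the x axis of syringe_a_mid and the x axis of slot_left, either way round below 0.12 rad) and (x of syringe_b_mid in the frame of slot_right between -0.022 and 0.022 m and y of syringe_b_mid in the frame of slot_right between -0.008 and 0.008 m and z of syringe_b_mid in the frame of slot_right between -0.006 and 0.006 m and x of syringe_b_nozzle in the frame of slot_right above 0.05 m and angle between the x axis of syringe_b_mid and the x axis of slot_right, either way round below 0.12 rad) and (x of syringe_c_mid in the frame of wash_tray between -0.1 and 0.1 m and y of syringe_c_mid in the frame of wash_tray between -0.065 and 0.065 m and z of syringe_c_mid in the frame of wash_tray between 0.012 and 0.036 m and angle between syringe_c_mid's own x axis and vertical between 1.47 and 1.67 rad)) or (value of joint each of syringe_a_plunger, syringe_c_plunger above 0.045 m and value of joint syringe_b_plunger below 0.016 m and (x of syringe_a_mid in the frame of slot_left between -0.022 and 0.022 m and y of syringe_a_mid in the frame of slot_left between -0.008 and 0.008 m and z of syringe_a_mid in the frame of slot_left between -0.006 and 0.006 m and x of syringe_a_nozzle in the frame of slot_left above 0.05 m and angle between the x axis of syringe_a_mid and the x axis of slot_left, either way round below 0.12 rad) and (x of syringe_c_mid in the frame of slot_right between -0.022 and 0.022 m and y of syringe_c_mid in the frame of slot_right between -0.008 and 0.008 m and z of syringe_c_mid in the frame of slot_right between -0.006 and 0.006 m and x of syringe_c_nozzle in the frame of slot_right above 0.05 m and angle between the x axis of syringe_c_mid and the x axis of slot_right, either way round below 0.12 rad) and (x of syringe_b_mid in the frame of wash_tray between -0.1 and 0.1 m and y of syringe_b_mid in the frame of wash_tray between -0.065 and 0.065 m and z of syringe_b_mid in the frame of wash_tray between 0.012 and 0.036 m and angle between syringe_b_mid's own x axis and vertical between 1.47 and 1.67 rad)) or (value of joint each of syringe_b_plunger, syringe_a_plunger above 0.045 m and value of joint syringe_c_plunger below 0.016 m and (x of syringe_b_mid in the frame of slot_left between -0.022 and 0.022 m and y of syringe_b_mid in the frame of slot_left between -0.008 and 0.008 m and z of syringe_b_mid in the frame of slot_left between -0.006 and 0.006 m and x of syringe_b_nozzle in the frame of slot_left above 0.05 m and angle between the x axis of syringe_b_mid and the x axis of slot_left, either way round below 0.12 rad) and (x of syringe_a_mid in the frame of slot_right between -0.022 and 0.022 m and y of syringe_a_mid in the frame of slot_right between -0.008 and 0.008 m and z of syringe_a_mid in the frame of slot_right between -0.006 and 0.006 m and x of syringe_a_nozzle in the frame of slot_right above 0.05 m and angle between the x axis of syringe_a_mid and the x axis of slot_right, either way round below 0.12 rad) and (x of syringe_c_mid in the frame of wash_tray between -0.1 and 0.1 m and y of syringe_c_mid in the frame of wash_tray between -0.065 and 0.065 m and z of syringe_c_mid in the frame of wash_tray between 0.012 and 0.036 m and angle between syringe_c_mid's own x axis and vertical between 1.47 and 1.67 rad)) or (value of joint each of syringe_b_plunger, syringe_c_plunger above 0.045 m and value of joint syringe_a_plunger below 0.016 m and (x of syringe_b_mid in the frame of slot_left between -0.022 and 0.022 m and y of syringe_b_mid in the frame of slot_left between -0.008 and 0.008 m and z of syringe_b_mid in the frame of slot_left between -0.006 and 0.006 m and x of syringe_b_nozzle in the frame of slot_left above 0.05 m and angle between the x axis of syringe_b_mid and the x axis of slot_left, either way round below 0.12 rad) and (x of syringe_c_mid in the frame of slot_right between -0.022 and 0.022 m and y of syringe_c_mid in the frame of slot_right between -0.008 and 0.008 m and z of syringe_c_mid in the frame of slot_right between -0.006 and 0.006 m and x of syringe_c_nozzle in the frame of slot_right above 0.05 m and angle between the x axis of syringe_c_mid and the x axis of slot_right, either way round below 0.12 rad) and (x of syringe_a_mid in the frame of wash_tray between -0.1 and 0.1 m and y of syringe_a_mid in the frame of wash_tray between -0.065 and 0.065 m and z of syringe_a_mid in the frame of wash_tray between 0.012 and 0.036 m and angle between syringe_a_mid's own x axis and vertical between 1.47 and 1.67 rad)) or (value of joint each of syringe_c_plunger, syringe_a_plunger above 0.045 m and value of joint syringe_b_plunger below 0.016 m and (x of syringe_c_mid in the frame of slot_left between -0.022 and 0.022 m and y of syringe_c_mid in the frame of slot_left between -0.008 and 0.008 m and z of syringe_c_mid in the frame of slot_left between -0.006 and 0.006 m and x of syringe_c_nozzle in the frame of slot_left above 0.05 m and angle between the x axis of syringe_c_mid and the x axis of slot_left, either way round below 0.12 rad) and (x of syringe_a_mid in the frame of slot_right between -0.022 and 0.022 m and y of syringe_a_mid in the frame of slot_right between -0.008 and 0.008 m and z of syringe_a_mid in the frame of slot_right between -0.006 and 0.006 m and x of syringe_a_nozzle in the frame of slot_right above 0.05 m and angle between the x axis of syringe_a_mid and the x axis of slot_right, either way round below 0.12 rad) and (x of syringe_b_mid in the frame of wash_tray between -0.1 and 0.1 m and y of syringe_b_mid in the frame of wash_tray between -0.065 and 0.065 m and z of syringe_b_mid in the frame of wash_tray between 0.012 and 0.036 m and angle between syringe_b_mid's own x axis and vertical between 1.47 and 1.67 rad)) or (value of joint each of syringe_c_plunger, syringe_b_plunger above 0.045 m and value of joint syringe_a_plunger below 0.016 m and (x of syringe_c_mid in the frame of slot_left between -0.022 and 0.022 m and y of syringe_c_mid in the frame of slot_left between -0.008 and 0.008 m and z of syringe_c_mid in the frame of slot_left between -0.006 and 0.006 m and x of syringe_c_nozzle in the frame of slot_left above 0.05 m and angle between the x axis of syringe_c_mid and the x axis of slot_left, either way round below 0.12 rad) and (x of syringe_b_mid in the frame of slot_right between -0.022 and 0.022 m and y of syringe_b_mid in the frame of slot_right between -0.008 and 0.008 m and z of syringe_b_mid in the frame of slot_right between -0.006 and 0.006 m and x of syringe_b_nozzle in the frame of slot_right above 0.05 m and angle between the x axis of syringe_b_mid and the x axis of slot_right, either way round below 0.12 rad) and (x of syringe_a_mid in the frame of wash_tray between -0.1 and 0.1 m and y of syringe_a_mid in the frame of wash_tray between -0.065 and 0.065 m and z of syringe_a_mid in the frame of wash_tray between 0.012 and 0.036 m and angle between syringe_a_mid's own x axis and vertical between 1.47 and 1.67 rad))) and linear speed of each of syringe_a, syringe_b, syringe_c below 0.02 m/s); the robot touches nothing.
It fails at once if a pulled-out plunger is pushed in below 45 mm or the pushed-in one pulled out beyond 16 mm (value of joint syringe_a_plunger between 0.016 and 0.045 m or value of joint syringe_b_plunger between 0.016 and 0.045 m or value of joint syringe_c_plunger between 0.016 and 0.045 m).
It fails at once if a plunger is pulled beyond 79 mm (value of joint any of syringe_a_plunger, syringe_b_plunger, syringe_c_plunger above 0.079 m).
It fails at once if the jar, the mug or the lid is moved more than 20 mm or tipped (distance of any of glaze_jar, mug, jar_lid from where it was at the start of the episode above 0.02 m or angle between any of glaze_jar, mug, jar_lid's own z axis and vertical above 0.3 rad).
It also fails if it takes over 72 s, if anything falls off the work surface, if the arm or the gripper's body presses on something with over 40 N, if the wrist force passes 120 N, or if a joint passes its speed limit or range.

### The arm

A 6-joint arm with a two-finger parallel gripper is mounted at the origin on the work surface. World frame = base frame: x ahead of the robot, y to its left, z up, the work surface at z = 0. Lengths are in m, angles in rad, forces in N, time in s.
With the tool pointing down it reaches from about 0.3 to 0.775 m from the base axis. Payload 14.6 kg.
Tool frame: the origin (TCP) lies on the centre line of the jaws, within the pads' length; the fingertips stand 25 mm ahead of it and the grasp point (between the pads) lies 6 mm ahead of it (ctrl.tip_reach is the distance from the TCP to the fingertips, in m); z points along the fingers, y is the line along which they close (so a half turn about z gives the same grasp; the last joint's range is limited). The gripper opens to 94 mm and grips with 3 to 60 N. Pads are 16 mm wide; open, the fingers measure 119 mm over their backs; the gripper's body (75 mm by 177 mm) begins 78 mm behind the grasp point.
Start: joints at [1.156, 0.3, 1.521, -0, 1.321, -0.067], TCP at [0.187, 0.517, 0.203] pointing down, gripper open.
Joint ranges: [-3.03, 3.03], [-0.79, 2.21], [0.23, 2.52], [-1.04, 4.18], [0, 3.07], [-2.55, 2.55]. Speed limits (rad/s): [2.22, 2.22, 2.57, 3.14, 3.14, 3.14].

### API

Orientations are given as [roll, pitch, yaw] about the fixed x, y, z axes, in that order (R = Rz(yaw) Ry(pitch) Rx(roll)).
In Python, from station import ctrl gives the robot as it stands. The module is installed in compiled form; this text tells all that it offers.
- The arm moves only by the tool apply_moves, never from a script. Its argument "deltas" is a list of rows, each a list of 7 numbers: the closure in counts, from 0 (fully open) to 255 (shut), then the shift along the world's x, y, z in cm, then the turn, a rotation vector about the world's x, y, z in rad. In form: [[jaw, tx, ty, tz, ax, ay, az], ...]. A call has 1 to 10 rows; each row shifts and turns the commanded pose from where the row before left it; what a row does not reach is not made up. A row lasts 1/10 s, in which the tool goes at most 50 mm and 8.59 degrees, less where a joint would pass 70% of its speed; a pose out of reach is approached as far as the arm can. A call with a gripper value outside its range is refused whole. The fingers move at their own pace and stop on an object; "grip_force" is the grip in N (left out, the last holds). Time passes only in rows, so rows that do not move let the fingers close. It gives the time, the measured TCP pose, the force, the opening and the grip force at its end, in the units of the state.
- ctrl.get_obs(): the state, without advancing time (a new reading comes with each control period).
- ctrl.camera(name): name is "side" or "top"; returns a dict with "img" (420x560x3 uint8, red, green, blue), "K" (3x3 intrinsics, pixels), "pose" (4x4, takes a point from camera to world coordinates). Camera axes: x right, y up, looking along -z (the intrinsics and any distortion apply to the point x, -y, -z); pixel columns grow to the right and rows downward; lengths in m; the calibration is good to about 2 mm. A picture is of the moment at which its call begins. There is no depth.
- ctrl.hand_in(): hands the job in; it is judged then, once.
The state is a dict: "time_s": time; "qpos": joint angles; "joint_vel": joint speeds; "tau": joint torques, N m; "ee_pos": TCP position; "eef_rot": TCP orientation; "force": force on the tool from outside, world axes, zero at the start; "moment": the same for the moment, N m; "grip_width": finger opening in m; "grip_force": force on a finger pad.
Only numpy, scipy, OpenCV 4.12 (cv2) and the standard library are available. Lean on these libraries where they do the work, as an engineer would, in place of code of your own. Each camera call takes 0.05 s, during which the arm holds its last target. There are 200 camera calls.

## Working session

There is one attempt and no reset: what is moved stays moved. The work goes in short steps, Python scripts to look and compute and a tool call to move; the robot and the scene stay as the last step left them, time stands still between calls to the robot, and variables do not carry over. Pictures are saved under pics/ and viewed, at most 12 in all, crops included, and the job is handed in when it is done.

Besides the shell and the picture viewer there is one more tool, called after "Request:" as a command line: name --pt "numbers of a row" for each row, then --argument value for the rest. apply_moves: Moves the arm, as the interface text tells. Its arguments: {"type":"object","properties":{"deltas":{"type":"array"},"grip_force":{"type":"number"}},"required":["deltas"]}

```bash
mkdir -p pics; cat > h.py <<'E'
import numpy as np,cv2
from station import ctrl
def cam(n,save=None):
    c=ctrl.camera(n)
    if save: cv2.imwrite('pics/'+save,c['img'][:,:,::-1])
    return c
def ray(c,u,v,z):
    K,P=c['K'],c['pose']
    d=np.linalg.inv(K)@np.array([u,v,1.]); d=P[:3,:3]@np.array([d[0],-d[1],-d[2]])
    o=P[:3,3]; return o+d*(z-o[2])/d[2]
def proj(c,p):
    P=c['pose'];q=P[:3,:3].T@(np.array(p)-P[:3,3]);q=c['K']@np.array([q[0],-q[1],-q[2]]);return q[:2]/q[2]
E
python3 - <<'E'
from h import *
for n in('top','side'):
    c=cam(n,n+'0.png'); print(c['K'],c['pose'].round(3))
o=ctrl.get_obs();print({k:np.round(v,3) for k,v in o.items()},ctrl.tip_reach)
E
```

```text
[[411.30714697   0.         276.17202949]
 [  0.         411.30714697 211.11488339]
 [  0.           0.           1.        ]] [[ 0.007  0.999 -0.037  0.457]
 [-1.     0.008  0.021  0.03 ]
 [ 0.021  0.037  0.999  1.136]
 [ 0.     0.     0.     1.   ]]
[[388.58338478   0.         273.51302033]
 [  0.         388.58338478 215.54713127]
 [  0.           0.           1.        ]] [[ 0.912  0.266 -0.311  0.234]
 [-0.409  0.634 -0.656 -0.594]
 [ 0.022  0.726  0.688  0.693]
 [ 0.     0.     0.     1.   ]]
{'time_s': np.float64(0.1), 'qpos': array([ 1.156,  0.3  ,  1.522, -0.   ,  1.321, -0.067]), 'joint_vel': array([-0.001, -0.002, -0.   ,  0.001,  0.001, -0.001]), 'tau': array([ 1.0000e-03, -5.3264e+01, -3.5328e+01,  7.1000e-02,  2.3000e-02,
       -0.0000e+00]), 'ee_pos': array([0.187, 0.517, 0.202]), 'eef_rot': array([-3.141, -0.   ,  2.794]), 'force': array([ 0.065,  0.281, -0.572]), 'moment': array([-0.07 , -0.004,  0.002]), 'grip_force': np.float64(0.0), 'grip_width': np.float64(0.094)} 0.025
```

View pics/top0.png

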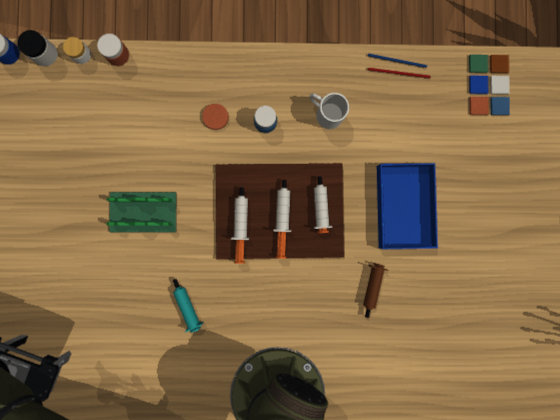

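View pics/side0.png

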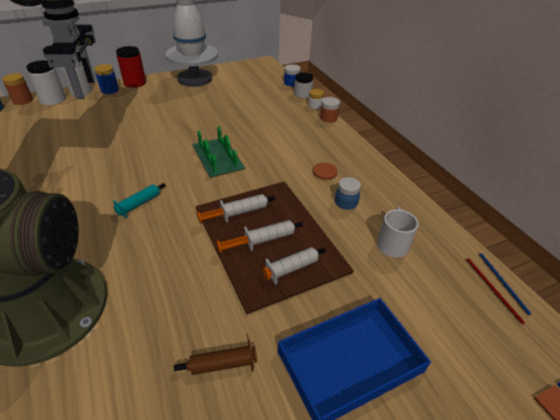

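The top view has image up = +x and left = +y. The left and middle syringes (columns 241 and 283) are pulled out, and the right one (321) is pushed in. All the nozzles already point to +x. The cradle is at about (142,212) and the tray at (407,206).

```bash
cat > meas.py <<'E'
from h import *
def syr(c,z=0.029,box=(155,265,215,345)):
    r0,r1,c0,c1=box
    im=c['img'].astype(int); hsv=cv2.cvtColor(c['img'],cv2.COLOR_RGB2HSV).astype(int)
    m=((hsv[...,1]<70)&(hsv[...,2]>110)).astype(np.uint8)
    M=np.zeros_like(m);M[r0:r1,c0:c1]=m[r0:r1,c0:c1]
    n,l,s,_=cv2.connectedComponentsWithStats(M)
    out=[]
    for i in range(1,n):
        if s[i,4]<120: continue
        v,u=np.nonzero(l==i)
        P=np.array([ray(c,a,b,z)[:2] for a,b in zip(u,v)])
        vx,vy,x0,y0=cv2.fitLine(P.astype(np.float32),cv2.DIST_L2,0,.01,.01).ravel()
        if vx<0: vx,vy=-vx,-vy
        d=np.array([vx,vy]);o=np.array([x0,y0]); t=(P-o)@d; w=(P-o)@np.array([-vy,vx])
        cen=o+d*(t.min()+t.max())/2
        out.append((cen.round(4),'yaw',round(float(np.arctan2(vy,vx)),3),'len',round(np.ptp(t),4),'w',round(np.ptp(w),4),s[i,4]))
    return out
E
python3 - <<'E'
from meas import *
c=cam('top')
for r in syr(c): print(r)
s=cam('side')
for nm,cc,b in(('top',c,(155,265,215,345)),('side',s,(180,310,190,340))):
    hsv=cv2.cvtColor(cc['img'],cv2.COLOR_RGB2HSV).astype(int)
    m=((hsv[...,0]<14)&(hsv[...,1]>190)&(hsv[...,2]>130)).astype(np.uint8)
    M=m*0;M[b[0]:b[1],b[2]:b[3]]=m[b[0]:b[1],b[2]:b[3]]
    n,l,st,_=cv2.connectedComponentsWithStats(M)
    for i in range(1,n):
        if st[i,4]>15:
            v,u=np.nonzero(l==i);P=np.array([ray(cc,a,bb,.029)[:2] for a,bb in zip(u,v)]);print(nm,'orange',P.min(0).round(3),P.max(0).round(3),len(u))
def rect(cc,m,z,b,nm):
    M=np.zeros(m.shape,np.uint8);M[b[0]:b[1],b[2]:b[3]]=m[b[0]:b[1],b[2]:b[3]]
    n,l,st,_=cv2.connectedComponentsWithStats(M);i=1+st[1:,4].argmax()
    v,u=np.nonzero(l==i);P=np.array([ray(cc,a,bb,z)[:2] for a,bb in zip(u,v)],np.float32)
    print(nm,cv2.minAreaRect(P),len(u))
for nm,cc,b,b2 in(('top',c,(180,245,95,190),(150,260,365,450)),('side',s,(110,180,180,260),(290,420,260,440))):
    hsv=cv2.cvtColor(cc['img'],cv2.COLOR_RGB2HSV).astype(int)
    g=(hsv[...,0]>45)&(hsv[...,0]<88)&(hsv[...,1]>100)
    rect(cc,g,.008,b,nm+' cradle')
    rect(cc,(hsv[...,0]>105)&(hsv[...,0]<130)&(hsv[...,1]>150),.04,b2,nm+' tray')
im=cv2.resize(c['img'][180:245,95:190],None,fx=6,fy=6,interpolation=2)
im2=cv2.resize(s['img'][120:180,185:250],None,fx=6,fy=6,interpolation=2)
H=max(im.shape[0],im2.shape[0]); pad=lambda a:cv2.copyMakeBorder(a,0,H-a.shape[0],0,0,0)
im=np.hstack([pad(im),pad(im2)])[:,:,::-1];f=800/im.shape[1]
cv2.imwrite('pics/crad.png',cv2.resize(im,None,fx=f,fy=f));print(im.shape,f)
E
```

```text
(array([ 0.5117, -0.1167]), 'yaw', 0.061, 'len', np.float64(0.116), 'w', np.float64(0.0435), np.int32(469))
(array([ 0.502 , -0.0123]), 'yaw', -0.043, 'len', np.float64(0.1173), 'w', np.float64(0.0433), np.int32(493))
(array([0.4795, 0.1015]), 'yaw', -0.031, 'len', np.float64(0.1167), 'w', np.float64(0.0456), np.int32(513))
top orange [ 0.442 -0.131] [ 0.45  -0.112] 23
top orange [ 0.375 -0.018] [0.442 0.001] 182
top orange [0.361 0.092] [0.42  0.114] 160
side orange [0.363 0.097] [0.421 0.122] 64
side orange [ 0.377 -0.015] [0.444 0.009] 87
side orange [ 0.448 -0.127] [ 0.454 -0.104] 23
top cradle ((0.4932671785354614, 0.3748846650123596), (0.10371797531843185, 0.18448154628276825), 0.49444812536239624) 2492
top tray ((0.5146029591560364, -0.3430992662906647), (0.2262389361858368, 0.15646730363368988), 1.126420021057129) 4868
side cradle ((0.5013084411621094, 0.4062911868095398), (0.2529030442237854, 0.11630576103925705), 89.14537048339844) 1283
side tray ((0.5117189288139343, -0.35338863730430603), (0.23673033714294434, 0.1567401885986328), 1.254307746887207) 10976
(390, 960, 3) 0.8333333333333334
```

View pics/crad.png

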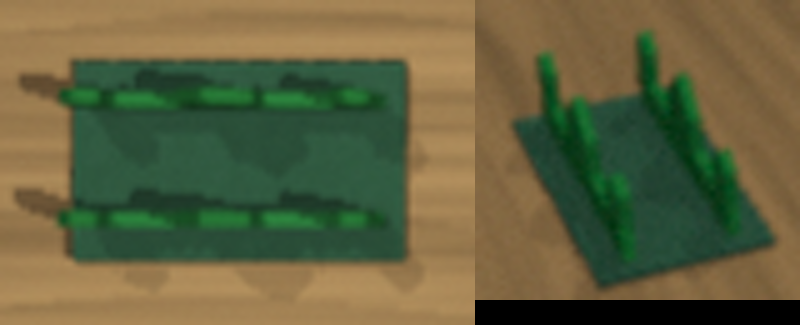

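Request:
apply_moves --pt "0 2.8 -4.0 0 0 0 0.03" --pt "0 2.8 -4.0 0 0 0 0.03" --pt "0 2.8 -4.0 0 0 0 0.03" --pt "0 2.8 -4.0 0 0 0 0.03" --pt "0 2.8 -4.0 0 0 0 0.03" --pt "0 2.8 -4.0 0 0 0 0.03" --pt "0 2.8 -4.0 0 0 0 0.03" --pt "0 2.8 -4.0 0 0 0 0.03" --pt "0 2.8 -4.0 0 0 0 0.03" --pt "0 2.8 -4.0 0 0 0 0.03" --grip_force 15

```text
time_s: 1.2
ee_pos: [0.4682, 0.1151, 0.2029]
eef_rot: [3.142, 0.0, 3.095]
force: [0.0, 0.6, 0.4]
grip_width: 0.0942
grip_force: 0.0
```

```bash
python3 - <<'E'
from h import *
c=cam('top')
for u,v in((109.4,192.2),(176.2,192.2),(176.2,232.4),(109.4,232.4)): print(ray(c,u-.5,v-.5,.008).round(4))
# mid/end pickets, bright top faces
for x,y in((60,97),(385,99),(60,218),(385,218)): print(ray(c,95+x/5-.5,180+y/5-.5,.062).round(4))
o=ctrl.get_obs();print({k:np.round(o[k],4) for k in('ee_pos','eef_rot','qpos','time_s')})
E
```

```text
[0.5479 0.4627 0.008 ]
[0.5495 0.2815 0.008 ]
[0.4397 0.2798 0.008 ]
[0.4385 0.4603 0.008 ]
[0.5248 0.4477 0.062 ]
[0.5251 0.28   0.062 ]
[0.4621 0.4463 0.062 ]
[0.4633 0.279  0.062 ]
{'ee_pos': array([0.4711, 0.1104, 0.2027]), 'eef_rot': array([-3.1403e+00,  9.0000e-04,  3.0937e+00]), 'qpos': array([ 1.5540e-01,  1.5200e-01,  1.7026e+00, -1.5000e-03,  1.2864e+00,
       -1.3671e+00]), 'time_s': np.float64(1.25)}
```

Request:
apply_moves --pt "0 1.3 -1.5 0 0 0 0.017" --pt "0 0 0 -4 0 0 0" --pt "0 0 0 -4 0 0 0" --pt "0 0 0 -2 0 0 0" --pt "0 0 0 0 0 0 0" --pt "0 0 0 0 0 0 0"

```text
time_s: 1.85
ee_pos: [0.4807, 0.1021, 0.1036]
eef_rot: [3.142, 0.0, 3.111]
force: [-0.2, 0.1, 1.4]
grip_width: 0.0941
grip_force: 0.0
```

```bash
python3 - <<'E'
from meas import *
c=cam('top','t2.png');s=cam('side','s2.png')
im=np.hstack([cv2.resize(c['img'][140:270,190:350],(480,390)),cv2.resize(s['img'][170:310,180:300],(320,373)) if 0 else cv2.copyMakeBorder(cv2.resize(s['img'][170:310,170:300],(320,345)),0,45,0,0,0)])
cv2.imwrite('pics/v2.png',im[:,:,::-1])
o=ctrl.get_obs();print({k:np.round(o[k],4) for k in('ee_pos','eef_rot','time_s')})
E
```

```text
{'ee_pos': array([0.4812, 0.1022, 0.1043]), 'eef_rot': array([3.1412e+00, 2.3000e-03, 3.1109e+00]), 'time_s': np.float64(1.95)}
```

View pics/v2.png

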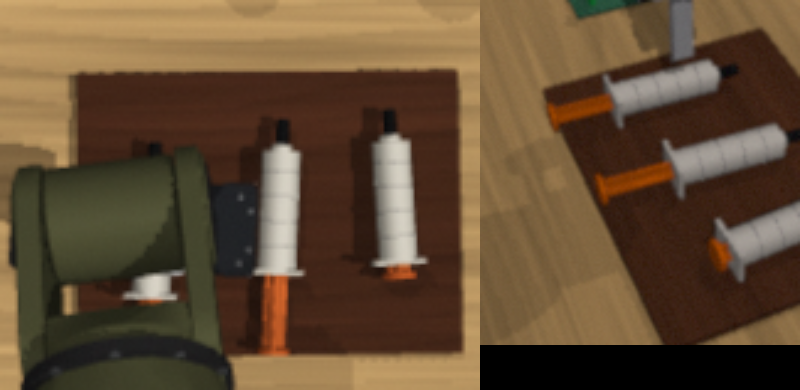

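The jaws hang square over the left syringe, with the fingers clear above it. I'll descend, grip and lift.

Request:
apply_moves --pt "0 0 0 -2.2 0 0 0" --pt "0 0 0 -2 0 0 0" --pt "0 0 0 -1.5 0 0 0" --pt "0 0 0 -0.5 0 0 0" --pt "0 0 0 0 0 0 0" --pt "255 0 0 0 0 0 0" --pt "255 0 0 0 0 0 0" --pt "255 0 0 0 0 0 0" --pt "255 0 0 0 0 0 0" --pt "255 0 0 0 0 0 0"

```text
time_s: 2.95
ee_pos: [0.4805, 0.1021, 0.041]
eef_rot: [3.142, 0.0, 3.111]
force: [1.3, 0.1, -0.1]
grip_width: 0.0572
grip_force: 0.0
```

Request:
apply_moves --pt "255 0 0 0 0 0 0" --pt "255 0 0 0 0 0 0"

```text
time_s: 3.15
ee_pos: [0.4804, 0.102, 0.0409]
eef_rot: [-3.142, -0.0, 3.111]
force: [-0.1, 0.3, 0.3]
grip_width: 0.0412
grip_force: 0.0
```

Request:
apply_moves --pt "255 0 0 0 0 0 0" --pt "255 0 0 0 0 0 0" --pt "255 0 0 0 0 0 0" --pt "255 0 0 2 0 0 0" --pt "255 0 0 3 0 0 0" --pt "255 0 0 4 0 0 0" --pt "255 0 0 2 0 0 0" --pt "255 0 0 0 0 0 0"

```text
time_s: 3.95
ee_pos: [0.4817, 0.1022, 0.1535]
eef_rot: [3.141, 0.005, 3.111]
force: [0.3, 0.2, -0.9]
grip_width: -0.0
grip_force: 0.0
```

The jaws closed on nothing, so I'll check what happened.

```bash
python3 - <<'E'
from meas import *
c=cam('top');s=cam('side')
im=np.hstack([cv2.resize(c['img'][140:270,190:350],(480,390)),cv2.copyMakeBorder(cv2.resize(s['img'][90:270,170:310],(303,390)),0,0,0,0,0)])
cv2.imwrite('pics/v3.png',im[:,:,::-1])
o=ctrl.get_obs();print({k:np.round(o[k],4) for k in('ee_pos','eef_rot','time_s','grip_width')})
print(proj(s,o['ee_pos']),proj(s,[.48,.102,.029]),proj(c,[.48,.102,.029]))
E
```

```text
{'ee_pos': array([0.4802, 0.102 , 0.1503]), 'eef_rot': array([-3.1415e+00, -3.0000e-04,  3.1108e+00]), 'time_s': np.float64(4.05), 'grip_width': np.float64(0.0007)}
[242.60010961 167.2745839 ] [244.06155329 205.9253548 ] [240.67529786 217.42715514]
```

View pics/v3.png

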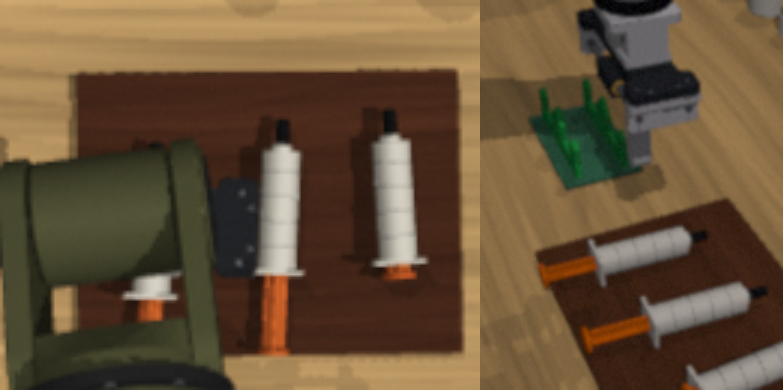

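```bash
python3 - <<'E'
from h import *
s=cam('side')
for z in (.079,.09,.1,.11,.12): print(z,[proj(s,[.481,.102+d,z]).round(1) for d in(-.053,-.047,.047,.053)])
for z in (.125,.135,.145,.155,.165): print(z,proj(s,[.480,.102,z]).round(1))
a=cv2.imread('pics/s2.png'); b=s['img'][:,:,::-1]
A=cv2.resize(a[100:210,190:290],(400,440),interpolation=2);B=cv2.resize(b[100:210,190:290],(400,440),interpolation=2)
cv2.imwrite('pics/v4.png',np.hstack([A,B]))
E
```

```text
0.079 [array([251.9, 204. ]), array([250.9, 202.4]), array([237.2, 179.7]), array([236.4, 178.4])]
0.09 [array([251.8, 200.5]), array([250.8, 198.9]), array([237. , 176.3]), array([236.2, 175. ])]
0.1 [array([251.7, 197.2]), array([250.8, 195.7]), array([236.8, 173.1]), array([236. , 171.8])]
0.11 [array([251.6, 194. ]), array([250.7, 192.4]), array([236.7, 169.9]), array([235.8, 168.6])]
0.12 [array([251.6, 190.6]), array([250.6, 189.1]), array([236.5, 166.6]), array([235.7, 165.3])]
0.125 [242.9 175.9]
0.135 [242.7 172.5]
0.145 [242.6 169.1]
0.155 [242.4 165.6]
0.165 [242.3 162.1]
```

View pics/v4.png

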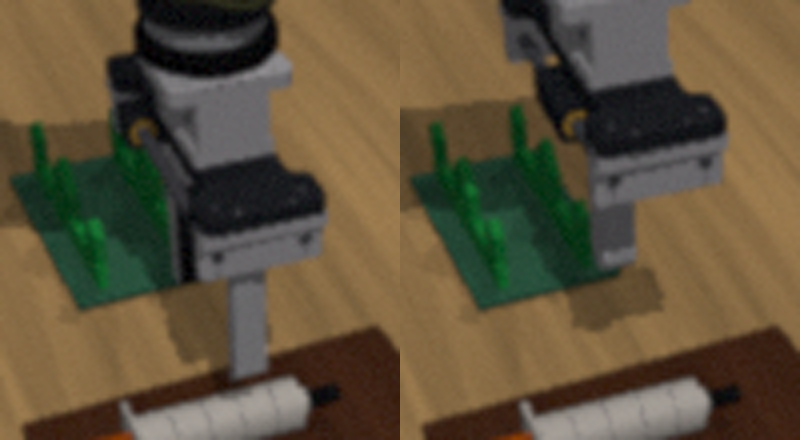

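The fingertips show up about 30 mm higher than the reported TCP implies: v≈165 in the side view, against 176 expected. The grip therefore passed over the barrel, and the syringe hasn't moved. I'll reopen, go lower and touch off carefully.

Request:
apply_moves --pt "50 0 0 -1 0 0 0" --pt "50 0 0 -1 0 0 0" --pt "50 0 0 -1 0 0 0" --pt "50 0 0 -1 0 0 0" --pt "50 0 0 -1 0 0 0" --pt "50 0 0 -1 0 0 0" --pt "50 0 0 -1 0 0 0" --pt "50 0 0 -1 0 0 0" --pt "50 0 0 0 0 0 0" --pt "50 0 0 0 0 0 0"

```text
time_s: 5.1
ee_pos: [0.4805, 0.1021, 0.0708]
eef_rot: [-3.142, -0.0, 3.111]
force: [0.3, -0.0, -0.0]
grip_width: 0.0748
grip_force: 0.0
```

Request:
apply_moves --pt "50 0 0 -1 0 0 0" --pt "50 0 0 -1 0 0 0" --pt "50 0 0 -1 0 0 0" --pt "50 0 0 -1 0 0 0" --pt "50 0 0 -1 0 0 0" --pt "50 0 0 0 0 0 0"

```text
time_s: 5.7
ee_pos: [0.4797, 0.102, 0.0193]
eef_rot: [-3.141, -0.002, 3.111]
force: [0.5, -0.6, 0.6]
grip_width: 0.0756
grip_force: 0.0
```

Request:
apply_moves --pt "50 0 0 -0.3 0 0 0" --pt "50 0 0 0 0 0 0" --pt "50 0 0 -0.2 0 0 0" --pt "50 0 0 0 0 0 0"

```text
time_s: 6.1
ee_pos: [0.4805, 0.1021, 0.0159]
eef_rot: [3.142, 0.0, 3.111]
force: [0.2, 0.0, -0.0]
grip_width: 0.0753
grip_force: 0.0
```

Request:
apply_moves --pt "50 0 0 -0.2 0 0 0" --pt "50 0 0 0 0 0 0"

```text
time_s: 6.3
ee_pos: [0.4804, 0.1021, 0.0137]
eef_rot: [3.142, -0.0, 3.111]
force: [0.7, -0.3, -0.2]
grip_width: 0.0757
grip_force: 0.0
```

Request:
apply_moves --pt "50 0 0 -0.2 0 0 0" --pt "50 0 0 0 0 0 0"

```text
time_s: 6.5
ee_pos: [0.4803, 0.102, 0.0116]
eef_rot: [-3.142, -0.0, 3.111]
force: [0.5, -0.3, 0.5]
grip_width: 0.0755
grip_force: 0.0
```

Request:
apply_moves --pt "255 0 0 0 0 0 0" --pt "255 0 0 0 0 0 0" --pt "255 0 0 0 0 0 0" --pt "255 0 0 0 0 0 0" --pt "255 0 0 0 0 0 0" --pt "255 0 0 0 0 0 0" --pt "255 0 0 0 0 0 0" --pt "255 0 0 0 0 0 0"

```text
time_s: 7.3
ee_pos: [0.4805, 0.1021, 0.0119]
eef_rot: [-3.142, 0.0, 3.111]
force: [-0.2, -0.8, -0.5]
grip_width: 0.0335
grip_force: 15.0
```

Gripped, at a width of 33.5 mm. Next I'll lift and carry it over the left slot.

Request:
apply_moves --pt "255 0 0 2 0 0 0" --pt "255 0 0 3 0 0 0" --pt "255 0 0 3 0 0 0" --pt "255 0 0 3 0 0 0" --pt "255 0.3 3 0 0 0 0.01" --pt "255 0.3 4 0 0 0 0.01" --pt "255 0.3 4 0 0 0 0.01" --pt "255 0.3 4 0 0 0 0.01" --pt "255 0.15 4 0 0 0 0" --pt "255 0 4 0 0 0 0"

```text
time_s: 8.3
ee_pos: [0.4937, 0.3337, 0.1216]
eef_rot: [-3.141, -0.0, -3.132]
force: [0.8, -0.1, 0.6]
grip_width: 0.0338
grip_force: 15.0
```

Request:
apply_moves --pt "255 0 4 0 0 0 0" --pt "255 0 3 0 0 0 0" --pt "255 0 1 0 0 0 0" --pt "255 0 0 0 0 0 0" --pt "255 0 0 0 0 0 0"

```text
time_s: 8.8
ee_pos: [0.494, 0.411, 0.1216]
eef_rot: [-3.141, -0.0, -3.133]
force: [0.7, 0.1, -1.2]
grip_width: 0.0335
grip_force: 15.0
```

```bash
python3 - <<'E'
from meas import *
c=cam('top');s=cam('side')
o=ctrl.get_obs();print({k:np.round(o[k],4) for k in('ee_pos','eef_rot','time_s','grip_width','qpos')})
z=o['ee_pos'][2]+.017
print('axis z',z,'expect',[proj(k,[o['ee_pos'][0]+d,o['ee_pos'][1],z]).round(1) for k in(c,s) for d in(-.128,-.057,.085)])
im=np.hstack([cv2.resize(c['img'][140:290,70:230],(427,400)),cv2.resize(s['img'][60:200,150:280],(371,400))])
cv2.imwrite('pics/v5.png',im[:,:,::-1])
for nm,k,b in(('top',c,(150,290,70,215)),('side',s,(60,190,150,280))):
    hsv=cv2.cvtColor(k['img'],cv2.COLOR_RGB2HSV).astype(int)
    m=((hsv[...,0]<14)&(hsv[...,1]>190)&(hsv[...,2]>120))
    v,u=np.nonzero(m[b[0]:b[1],b[2]:b[3]]);u+=b[2];v+=b[0]
    P=np.array([ray(k,a,bb,z)[:2] for a,bb in zip(u,v)]);print(nm,P.min(0).round(4),P.max(0).round(4),P.mean(0).round(4),len(u))
E
```

```text
{'ee_pos': array([0.4943, 0.4108, 0.122 ]), 'eef_rot': array([-3.1415, -0.    , -3.1336]), 'time_s': np.float64(8.9), 'grip_width': np.float64(0.0338), 'qpos': array([ 6.3650e-01,  5.7530e-01,  1.3210e+00, -1.0000e-04,  1.2454e+00,
       -9.4220e-01])}
axis z 0.1390042904425397 expect [array([108., 263.]), array([108.6, 233.3]), array([109.9, 174.4]), array([164.8, 118.5]), array([189.8, 113.8]), array([236.9, 104.9])]Traceback (most recent call last):
  File "<stdin>", line 12, in <module>
    return umr_minimum(a, axis, None, out, keepdims, initial, where)
ValueError: zero-size array to reduction operation minimum which has no identity
```

View pics/v5.png

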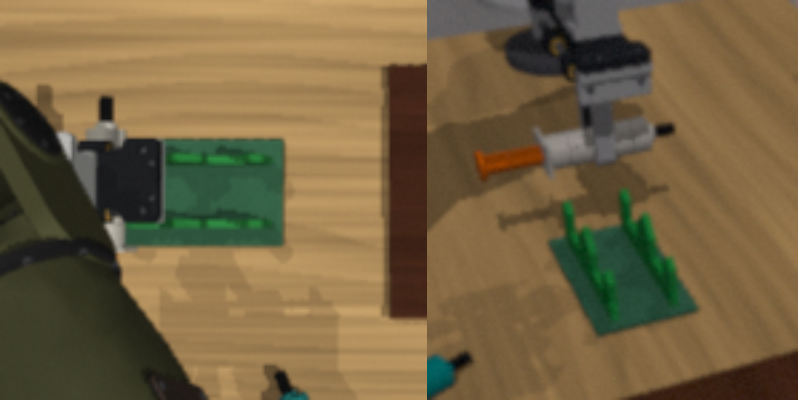

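The held syringe lines up with the left slot: the nozzle tip in the top view is at u=109.7, where 109.9 was expected. Along x it sits about 3 mm back. I'll lower it now.

Request:
apply_moves --pt "255 0.3 0.05 -2 0 0 0" --pt "255 0 0 -2 0 0 0" --pt "255 0 0 -1.5 0 0 0" --pt "255 0 0 -1 0 0 0" --pt "255 0 0 -1 0 0 0" --pt "255 0 0 -0.7 0 0 0" --pt "255 0 0 -0.5 0 0 0" --pt "255 0 0 0 0 0 0"

```text
time_s: 9.7
ee_pos: [0.4968, 0.4125, 0.0344]
eef_rot: [-3.141, -0.0, -3.132]
force: [0.4, 0.5, -1.4]
grip_width: 0.0335
grip_force: 15.0
```

Request:
apply_moves --pt "255 0 0 -0.3 0 0 0" --pt "255 0 0 0 0 0 0" --pt "255 0 0 -0.1 0 0 0" --pt "255 0 0 0 0 0 0"

```text
time_s: 10.1
ee_pos: [0.497, 0.4126, 0.0309]
eef_rot: [3.141, 0.0, -3.132]
force: [-0.2, -0.1, -0.3]
grip_width: 0.0338
grip_force: 15.0
```

Request:
apply_moves --pt "255 0 0 -0.1 0 0 0" --pt "255 0 0 0 0 0 0" --pt "255 0 0 0 0 0 0"

```text
time_s: 10.4
ee_pos: [0.497, 0.4126, 0.0299]
eef_rot: [3.141, 0.0, -3.132]
force: [0.8, 0.6, 0.0]
grip_width: 0.0336
grip_force: 15.0
```

Request:
apply_moves --pt "80 0 0 0 0 0 0" --pt "80 0 0 0 0 0 0" --pt "80 0 0 0 0 0 0" --pt "80 0 0 0 0 0 0" --pt "80 0 0 0 0 0 0" --pt "80 0 0 3 0 0 0" --pt "80 0 0 4 0 0 0" --pt "80 0 0 4 0 0 0" --pt "80 0 0 0 0 0 0"

```text
time_s: 11.3
ee_pos: [0.4987, 0.4139, 0.1461]
eef_rot: [3.136, 0.007, -3.132]
force: [0.1, -0.3, -0.0]
grip_width: 0.0642
grip_force: 0.0
```

Request:
apply_moves --pt "80 0 -4 0 0 0 0" --pt "80 0 -4 0 0 0 0" --pt "80 0 -4 0 0 0 0" --pt "80 0 -4 0 0 0 0" --pt "80 0 -4 0 0 0 0" --pt "80 0 -4 0 0 0 -0.01" --pt "80 0 -4 0 0 0 -0.01" --pt "80 0 -4 0 0 0 -0.01" --pt "80 0 -4 0 0 0 -0.01" --pt "80 0 -4 0 0 0 -0.01"

```text
time_s: 12.3
ee_pos: [0.4966, 0.011, 0.1395]
eef_rot: [-3.142, -0.0, 3.1]
force: [0.8, 0.6, -1.0]
grip_width: 0.0644
grip_force: 0.0
```

```bash
python3 - <<'E'
from meas import *
c=cam('top')
for r in syr(c,z=.047,box=(160,245,95,190)): print('cr',r)
for r in syr(c): print(r)
o=ctrl.get_obs();print({k:np.round(o[k],4) for k in('ee_pos','eef_rot','time_s','grip_width')})
im=np.hstack([cv2.resize(c['img'][150:270,90:340],(800,384))]);cv2.imwrite('pics/v6.png',im[:,:,::-1])
E
```

```text
cr (array([0.4955, 0.4179]), 'yaw', 0.017, 'len', np.float64(0.1133), 'w', np.float64(0.0443), np.int32(400))
(array([ 0.5118, -0.1184]), 'yaw', 0.062, 'len', np.float64(0.1162), 'w', np.float64(0.0435), np.int32(420))
{'ee_pos': array([0.4966, 0.0067, 0.1395]), 'eef_rot': array([-3.1404e+00, -2.0000e-04,  3.0976e+00]), 'time_s': np.float64(12.35), 'grip_width': np.float64(0.0647)}
```

View pics/v6.png

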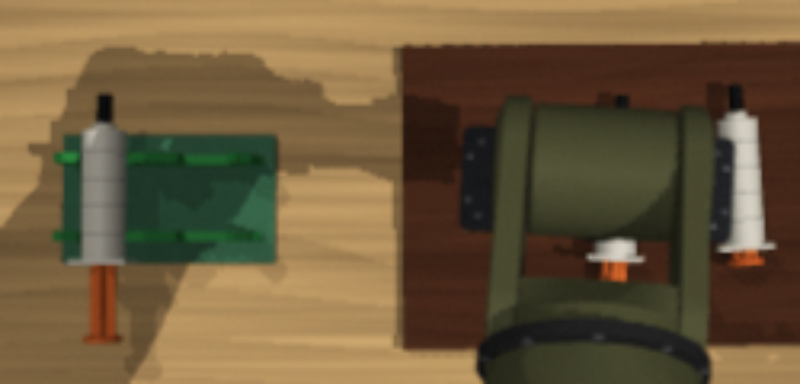

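Seated: in the crop the barrel lies across both combs at column 104, its plunger is still out, and the other two are undisturbed. Next I'll fetch the middle syringe.

Request:
apply_moves --pt "80 0.5 -2.5 0 0 0 0" --pt "80 0 0 -3 0 0 0" --pt "80 0 0 -3 0 0 0" --pt "80 0 0 -3 0 0 0" --pt "80 0 0 -2 0 0 0" --pt "80 0 0 -1 0 0 0" --pt "80 0 0 -0.6 0 0 0" --pt "80 0 0 -0.2 0 0 0" --pt "80 0 0 0 0 0 0" --pt "80 0 0 0 0 0 0"

```text
time_s: 13.35
ee_pos: [0.5024, -0.0125, 0.0126]
eef_rot: [-3.142, 0.001, 3.101]
force: [0.0, -0.4, -0.6]
grip_width: 0.0644
grip_force: 0.0
```

Request:
apply_moves --pt "255 0 0 0 0 0 0" --pt "255 0 0 0 0 0 0" --pt "255 0 0 0 0 0 0" --pt "255 0 0 0 0 0 0" --pt "255 0 0 0 0 0 0" --pt "255 0 0 0 0 0 0" --pt "255 0 0 0 0 0 0" --pt "255 0 0 0 0 0 0"

```text
time_s: 14.15
ee_pos: [0.502, -0.0124, 0.0119]
eef_rot: [3.142, 0.0, 3.101]
force: [0.9, 0.9, 2.5]
grip_width: 0.033
grip_force: 15.0
```

Request:
apply_moves --pt "255 0 0 2 0 0 0" --pt "255 0 0 3 0 0 0" --pt "255 0 0 3 0 0 0" --pt "255 0 0 3 0 0 0" --pt "255 -0.1 3 0 0 0 0.01" --pt "255 -0.1 4 0 0 0 0.01" --pt "255 -0.1 4 0 0 0 0.01" --pt "255 -0.1 4 0 0 0 0.01" --pt "255 -0.1 4 0 0 0 0.01" --pt "255 0 4 0 0 0 0"

```text
time_s: 15.15
ee_pos: [0.4965, 0.2191, 0.1217]
eef_rot: [-3.141, -0.0, -3.132]
force: [0.7, -1.1, -1.3]
grip_width: 0.0335
grip_force: 15.0
```

Request:
apply_moves --pt "255 0 4 0 0 0 0" --pt "255 0 4 0 0 0 0" --pt "255 0 3 0 0 0 0" --pt "255 0 0.6 0 0 0 0" --pt "255 0 0 0 0 0 0" --pt "255 0 0 0 0 0 0"

```text
time_s: 15.75
ee_pos: [0.497, 0.3325, 0.1216]
eef_rot: [-3.141, -0.001, -3.133]
force: [-0.2, 0.1, -1.1]
grip_width: 0.0337
grip_force: 15.0
```

```bash
python3 - <<'E'
from meas import *
c=cam('top');s=cam('side')
o=ctrl.get_obs();e=o['ee_pos'];print({k:np.round(o[k],4) for k in('ee_pos','eef_rot','time_s','grip_width')})
z=e[2]+.017
print('exp disc,nozzle top/side',[proj(k,[e[0]+d,e[1],z]).round(1) for k in(c,s) for d in(-.128,.085)])
print('seated nozzle exp side',proj(s,[.497+.085,.4145,.047]),'disc', proj(s,[.497-.123,.4145,.047]))
im=np.hstack([cv2.resize(c['img'][140:290,80:240],(427,400)),cv2.resize(s['img'][80:200,150:270],(400,400))[:,:373]])
cv2.imwrite('pics/v7.png',im[:,:,::-1])
E
```

```text
{'ee_pos': array([0.4972, 0.3324, 0.1219]), 'eef_rot': array([-3.1414e+00, -1.0000e-04, -3.1336e+00]), 'time_s': np.float64(15.85), 'grip_width': np.float64(0.0334)}
exp disc,nozzle top/side [array([141. , 261.9]), array([142.7, 173.5]), array([172.5, 132.3]), array([247.5, 117.2])]
seated nozzle exp side [238.53007233 131.38159977] disc [172.40124852 145.3845673 ]
```

View pics/v7.png

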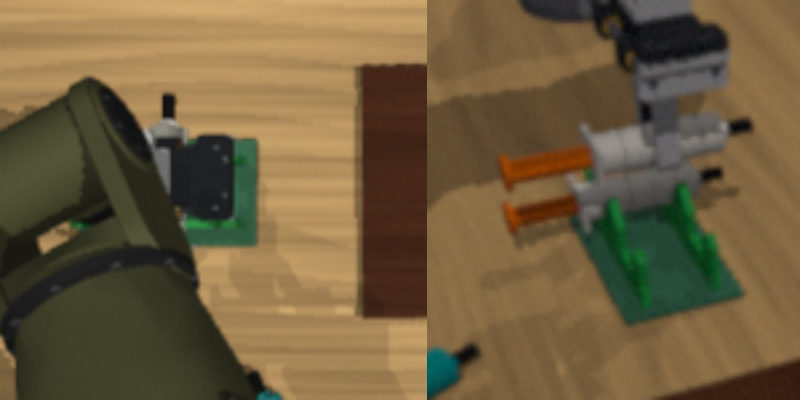

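The seated syringe matches its expected height (nozzle tip at 237.9,131.6 against a predicted 238.5,131.4). The second one is aligned over the right slot, so I'll lower it.

Request:
apply_moves --pt "255 0.1 0 -2 0 0 0" --pt "255 0 0 -2 0 0 0" --pt "255 0 0 -1.5 0 0 0" --pt "255 0 0 -1 0 0 0" --pt "255 0 0 -1 0 0 0" --pt "255 0 0 -0.7 0 0 0" --pt "255 0 0 -0.5 0 0 0" --pt "255 0 0 0 0 0 0"

```text
time_s: 16.65
ee_pos: [0.4978, 0.3335, 0.0344]
eef_rot: [-3.141, -0.001, -3.132]
force: [-0.4, 0.1, -1.2]
grip_width: 0.0336
grip_force: 15.0
```

Request:
apply_moves --pt "255 0 0 -0.3 0 0 0" --pt "255 0 0 0 0 0 0" --pt "255 0 0 -0.2 0 0 0" --pt "255 0 0 0 0 0 0" --pt "255 0 0 0 0 0 0"

```text
time_s: 17.15
ee_pos: [0.4981, 0.3336, 0.03]
eef_rot: [3.141, 0.0, -3.132]
force: [0.5, 0.4, -0.8]
grip_width: 0.0336
grip_force: 15.0
```

Request:
apply_moves --pt "80 0 0 0 0 0 0" --pt "80 0 0 0 0 0 0" --pt "80 0 0 0 0 0 0" --pt "80 0 0 0 0 0 0" --pt "80 0 0 0 0 0 0" --pt "80 0 0 3 0 0 0" --pt "80 0 0 4 0 0 0" --pt "80 0 0 4 0 0 0" --pt "80 0 0 0 0 0 0"

```text
time_s: 18.05
ee_pos: [0.4998, 0.3347, 0.1456]
eef_rot: [3.137, 0.008, -3.132]
force: [-0.1, -0.4, 0.0]
grip_width: 0.0646
grip_force: 0.0
```

Request:
apply_moves --pt "80 0.3 -4.5 0 0 0 0.01" --pt "80 0.3 -4.5 0 0 0 0.01" --pt "80 0.3 -4.5 0 0 0 0.01" --pt "80 0.3 -4.5 0 0 0 0.01" --pt "80 0.2 -4.5 0 0 0 0.01" --pt "80 0 -4.5 0 0 0 0" --pt "80 0 -4.5 0 0 0 0" --pt "80 0 -4.5 0 0 0 0" --pt "80 0 -4.5 0 0 0 0" --pt "80 0 -4.6 0 0 0 0"

```text
time_s: 19.05
ee_pos: [0.5115, -0.1192, 0.1395]
eef_rot: [3.141, -0.0, -3.082]
force: [1.2, 0.7, -0.3]
grip_width: 0.0647
grip_force: 0.0
```

```bash
python3 - <<'E'
from meas import *
c=cam('top')
for r in syr(c,z=.047,box=(160,245,95,190)): print('cr',r)
o=ctrl.get_obs();print({k:np.round(o[k],4) for k in('ee_pos','eef_rot','time_s','grip_width')})
E
```

```text
cr (array([0.4965, 0.4136]), 'yaw', -0.029, 'len', np.float64(0.1169), 'w', np.float64(0.0468), np.int32(557))
cr (array([0.4973, 0.3369]), 'yaw', -0.028, 'len', np.float64(0.117), 'w', np.float64(0.0419), np.int32(453))
{'ee_pos': array([ 0.5114, -0.1246,  0.1394]), 'eef_rot': array([-3.1402e+00, -1.0000e-04, -3.0854e+00]), 'time_s': np.float64(19.1), 'grip_width': np.float64(0.0647)}
```

Request:
apply_moves --pt "80 0 0 0 0 0 0" --pt "80 0 0 -3 0 0 0" --pt "80 0 0 -3 0 0 0" --pt "80 0 0 -3 0 0 0" --pt "80 0 0 -2 0 0 0" --pt "80 0 0 -1 0 0 0" --pt "80 0 0 -0.6 0 0 0" --pt "80 0 0 -0.2 0 0 0" --pt "80 0 0 0 0 0 0" --pt "80 0 0 0 0 0 0"

```text
time_s: 20.1
ee_pos: [0.5124, -0.1175, 0.0126]
eef_rot: [-3.141, 0.001, -3.082]
force: [-1.1, 0.4, -0.7]
grip_width: 0.0642
grip_force: 0.0
```

Request:
apply_moves --pt "255 0 0 0 0 0 0" --pt "255 0 0 0 0 0 0" --pt "255 0 0 0 0 0 0" --pt "255 0 0 0 0 0 0" --pt "255 0 0 0 0 0 0" --pt "255 0 0 0 0 0 0" --pt "255 0 0 0 0 0 0" --pt "255 0 0 0 0 0 0"

```text
time_s: 20.9
ee_pos: [0.512, -0.1174, 0.012]
eef_rot: [-3.142, 0.0, -3.082]
force: [-0.3, 0.9, 2.8]
grip_width: 0.0337
grip_force: 14.9
```

Request:
apply_moves --pt "255 0 0 2 0 0 0" --pt "255 0 0 3 0 0 0" --pt "255 0 0 3 0 0 0" --pt "255 0 0 1 0 0 0" --pt "255 -0.1 -4 0 0 0 -0.01" --pt "255 -0.1 -4 0 0 0 -0.01" --pt "255 -0.1 -4 0 0 0 -0.01" --pt "255 -0.1 -4 0 0 0 -0.01" --pt "255 -0.1 -4 0 0 0 0" --pt "255 0 -2.9 0 0 0 0"

```text
time_s: 21.9
ee_pos: [0.5061, -0.3486, 0.1005]
eef_rot: [3.141, -0.001, -3.124]
force: [1.0, 0.2, -1.3]
grip_width: 0.0334
grip_force: 14.9
```

Request:
apply_moves --pt "255 0 0 0 0 0 0" --pt "255 0 0 -2 0 0 0" --pt "255 0 0 -2 0 0 0" --pt "255 0 0 -2 0 0 0" --pt "255 0 0 -2 0 0 0" --pt "255 0 0 -1 0 0 0" --pt "255 0 0 0 0 0 0"

```text
time_s: 22.6
ee_pos: [0.5063, -0.3454, 0.0101]
eef_rot: [3.14, -0.002, -3.122]
force: [-0.3, -0.3, -1.1]
grip_width: 0.0334
grip_force: 14.9
```

```bash
python3 - <<'E'
from meas import *
c=cam('top');s=cam('side')
o=ctrl.get_obs();print({k:np.round(o[k],4) for k in('ee_pos','eef_rot','time_s','grip_width')})
im=np.hstack([cv2.resize(c['img'][140:290,340:480],(373,400)),cv2.resize(s['img'][240:420,260:450],(422,400))])
cv2.imwrite('pics/v8.png',im[:,:,::-1])
E
```

```text
{'ee_pos': array([ 0.5072, -0.3463,  0.0123]), 'eef_rot': array([-3.1413e+00,  3.0000e-04, -3.1221e+00]), 'time_s': np.float64(22.7), 'grip_width': np.float64(0.0339)}
```

View pics/v8.png

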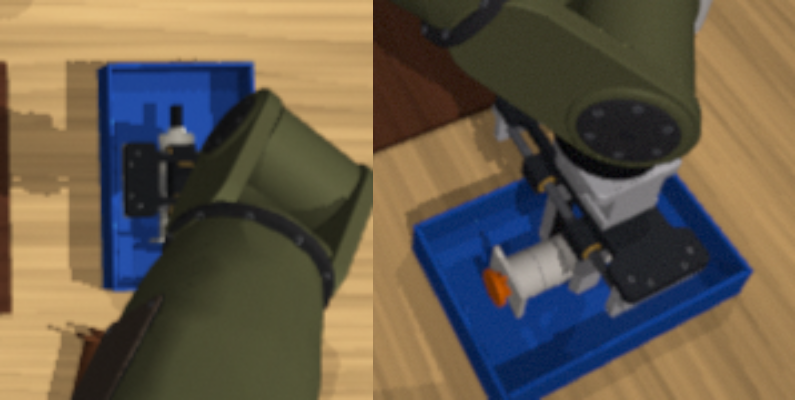

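The syringe is centred well inside the tray walls, just above the floor. I'll lower it the last 7 mm and release.

Request:
apply_moves --pt "255 0 0 -0.3 0 0 0" --pt "255 0 0 0 0 0 0" --pt "255 0 0 -0.3 0 0 0" --pt "255 0 0 0 0 0 0" --pt "255 0 0 0 0 0 0"

```text
time_s: 23.2
ee_pos: [0.5069, -0.3465, 0.0059]
eef_rot: [-3.142, -0.0, -3.122]
force: [0.7, -0.4, -0.6]
grip_width: 0.0337
grip_force: 14.9
```

Request:
apply_moves --pt "255 0 0 -0.1 0 0 0" --pt "255 0 0 0 0 0 0"

```text
time_s: 23.4
ee_pos: [0.507, -0.3465, 0.005]
eef_rot: [-3.141, 0.0, -3.122]
force: [0.6, -0.1, 0.2]
grip_width: 0.0336
grip_force: 14.9
```

Request:
apply_moves --pt "90 0 0 0 0 0 0" --pt "90 0 0 0 0 0 0" --pt "90 0 0 0 0 0 0" --pt "90 0 0 0 0 0 0" --pt "90 0 0 0 0 0 0" --pt "90 0 0 3 0 0 0" --pt "90 0 0 4 0 0 0" --pt "90 0 0 4 0 0 0" --pt "90 0 0 4 0 0 0" --pt "90 0 0 3 0 0 0"

```text
time_s: 24.4
ee_pos: [0.5072, -0.3466, 0.1877]
eef_rot: [-3.14, 0.002, -3.122]
force: [0.6, 0.2, -0.5]
grip_width: 0.0609
grip_force: 0.0
```

Request:
apply_moves --pt "90 -4 4 0 0 0 0" --pt "90 -3 4 0 0 0 0" --pt "90 -2 4 0 0 0 0" --pt "90 0 4 0 0 0 0" --pt "90 0 4 0 0 0 0" --pt "90 0 3 0 0 0 0" --pt "90 0 0 0 0 0 0" --pt "90 0 0 0 0 0 0"

```text
time_s: 25.2
ee_pos: [0.4217, -0.1209, 0.1851]
eef_rot: [-3.141, 0.0, -3.121]
force: [-0.0, -0.1, 0.5]
grip_width: 0.0608
grip_force: 0.0
```

```bash
python3 - <<'E'
from meas import *
c=cam('top')
for r in syr(c,z=.047,box=(160,245,95,190)): print('cr',r)
for r in syr(c,z=.022,box=(165,245,385,430)): print('tray',r)
o=ctrl.get_obs();print({k:np.round(o[k],4) for k in('ee_pos','time_s','force')})
cv2.imwrite('pics/v9.png',cv2.resize(c['img'][80:280,80:480],(800,400))[:,:,::-1])
E
```

```text
cr (array([0.4969, 0.4129]), 'yaw', 0.001, 'len', np.float64(0.116), 'w', np.float64(0.0547), np.int32(586))
cr (array([0.497 , 0.3362]), 'yaw', -0.065, 'len', np.float64(0.1182), 'w', np.float64(0.0445), np.int32(481))
tray (array([ 0.5066, -0.3495]), 'yaw', 0.005, 'len', np.float64(0.1148), 'w', np.float64(0.0439), np.int32(505))
{'ee_pos': array([ 0.4217, -0.1215,  0.185 ]), 'time_s': np.float64(25.25), 'force': array([ 0.707 ,  0.1241, -0.4755])}
```

View pics/v9.png

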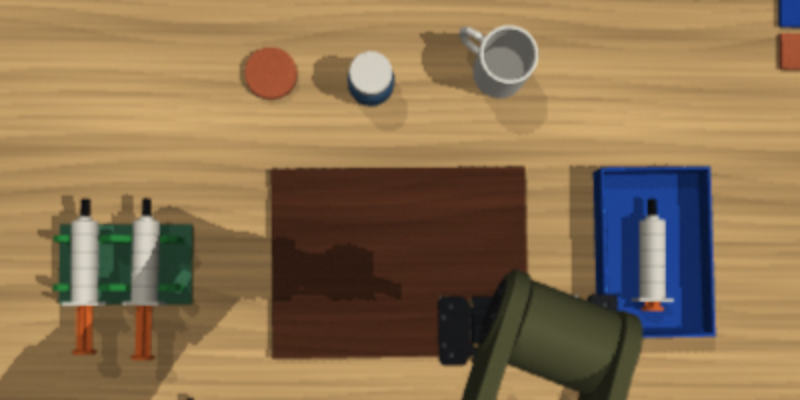

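Both pulled-out syringes lie in the cradle slots and the pushed-in one lies in the tray. The jar, mug and lid are untouched, so I'm handing in.

```bash
python3 -c "
from station import ctrl
print(ctrl.hand_in())"
```

```text
the job is handed in; nothing more can be done
None
```

The job is handed in with no verdict returned: in the last top view the two pulled-out syringes sit in the cradle slots with nozzles away from the robot, the pushed-in one lies flat in the wash tray, all three plungers look as they started, and the jar, mug and lid look undisturbed.

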